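# Unlock the lid stay and close the sample chest

## Task

The sample chest's lid is propped open by a folding stay, locked straight, on the chest's right-hand side. Lift the stay's orange knob up and forward until the knee breaks well past centre, then lower the lid gently (the steel bar is its handle), never letting it drop and never pushing or pulling hard against its hinge, until it lies fully shut, and let go. Leave the things around the chest where they are.

Things in the scene. Friction and masses are not known exactly. Their poses are not given: they have to be found in the camera images.
- chest: White open box fixed to the bench, outside 175 x 240 x 100 mm. Origin on the bench; front wall 80 mm in front of it, rear wall 95 mm behind. x points to the rear (hinge side), y left, z up. The lid's hinge axis runs along y at x = 95, z = 100 mm nominal; every x given for the lid, hinge, stay and knob is nominal too (see hinge_x).
- lid (a joint): Lid 190 x 240 x 8 mm, 0.6 to 1 kg. 0 = open, 70 degrees above level; 1.222 = shut, level. Steel bar handle beyond its free edge: 12 mm thick, 130 mm long along y, centred at y = 0, its axis 235 mm from the hinge axis and 4 mm above the lid's underside plane (which holds the hinge axis), 39 mm clear of the lid's edge. Friction holds the unlocked lid up only near open; lower down it falls.
- knee (a joint): Knee of the stay, two 85 mm steel links. 0 = locked, 0.12 = dead centre, 2.43 with the lid shut. Lower pivot on the rail at x = -55, y = -136, z = 70 mm of the chest. Orange knob on the knee axis: 16 mm thick, 36 mm long along y, centred at x = 10, y = -184, z = 124 mm when locked, end flange 22 mm. It lifts in an arc about the pivot, up and to the front, takes about 5 N and stays where left.
- hinge_x (a joint): Give of the lid hinge's rubber bushing along the chest's x: 0 unstrained, 1 mm per 4 N; more than 2 mm (8 N) either way strains it. The rail that carries hinge, lid and stay sits up to 18 mm in front of or behind its nominal place along the chest's x. That offset is fixed during a run but not in this reading nor in any other: it must be felt or seen.
- bottle: Closed clear bottle with a blue cap, 60 mm diameter, 130 mm tall, standing left of the chest; origin under its centre. Leave alone.
- tip_box: Black pipette-tip box with a clear top, 85 x 115 x 65 mm, to the right of the chest; origin under its centre. Leave alone.
- rack: Green tube rack, 90 x 130 x 25 mm, to the left of the chest; origin under its centre. Leave alone.

How it is judged:
By the outcome, as a careful person would: the job done as asked, in the order asked, and still so for the second after the job is handed in, with the robot touching nothing.
It also fails if it takes over 70 s, if anything falls off the work surface, if the arm or the gripper's body presses on something with over 40 N, if the wrist force passes 120 N, or if a joint passes its speed limit or range.

## Robot

A 7-joint arm with a two-finger parallel gripper is mounted at the origin on the work surface. World frame = base frame: x ahead of the robot, y to its left, z up, the work surface at z = 0. Lengths are in m, angles in rad, forces in N, time in s.
With the tool pointing down it reaches from about 0.425 to 0.875 m from the base axis. Payload 4.7 kg.
Tool frame: the origin (TCP) lies at the very end of the fingers, on their centre line; the grasp point (between the pads) lies 19 mm behind it; y points along the fingers, z is the direction in which the jaws open and shut, and the axes are right-handed (so a half turn about y gives the same grasp; the last joint's range is limited). The gripper opens to 87 mm and grips with 3 to 60 N. Pads are 19 mm wide; open, the fingers measure 117 mm over their backs; the gripper's body (75 mm by 190 mm) begins 51 mm behind the grasp point.
Start: joints at [0.014, 0.321, -0.07, 1.45, 0.023, 1.371, -0.057], TCP at [0.65, -0, 0.223] pointing down, gripper open.
Joint ranges: [-2.86, 2.86], [-0.3, 2.09], [-1.38, 1.24], [0.06, 2.45], [-1.56, 4.7], [0.09, 2.05], [-2.69, 2.69]. Speed limits (rad/s): [2.57, 2.57, 3.14, 3.14, 3.14, 3.14, 3.14].

## Interface

Orientations are given as a rotation vector (axis times angle).
In Python, from station import observe, vision, job gives the robot as it stands.
- The arm moves only by the tool move_arm, never from a script. Its argument "motion" is a list of rows, each a list of 5 numbers: the opening, from -1 (shut) to 1 (fully open), then the shift along the world's x, y, z scaled (see below), then the turn about the world's z scaled (see below). In form: [[gripper, dx, dy, dz, roll], ...]. A call has 1 to 12 rows; each row shifts and turns the commanded pose from where the row before left it; what a row does not reach is not made up. The controller multiplies each number of a shift by 0.5 m and each number of a turn by 5 degrees. A row lasts 1/8 s, in which the tool goes at most 62.5 mm and 10.7 degrees, less where a joint would pass 70% of its speed; a pose out of reach is approached as far as the arm can. A call with a number of a shift or a turn outside -1 to 1 is refused whole. A call with a gripper value outside its range is refused whole. The fingers move at their own pace and stop on an object; "squeeze" is the grip in N (left out, the last holds). Time passes only in rows, so rows that do not move let the fingers close. It gives the time, the measured TCP pose, the force and the opening at its end, in the units of the state.
- observe(): the state, without advancing time (a new reading comes with each control period).
- vision.capture(name): name is "scene" or "side" or "wrist"; returns the picture (480x640x3 uint8, red, green, blue); there is no depth.
- vision.get_calibration(name): a dict with "intrinsics" (3x3 intrinsics, pixels), "pose" (4x4, takes a point from camera to world coordinates); the wrist camera has in their place "mount" (4x4, takes a point from camera to tool coordinates, whose origin is the TCP and whose axes are the tool frame's). Camera axes: x right, y up, looking along -z (the intrinsics and any distortion apply to the point x, -y, -z); pixel columns grow to the right and rows downward; lengths in m; the calibration is good to about 2 mm. The wrist camera is an equidistant fisheye: a pixel r from the principal point sees the ray r / f radians off the axis. A picture is of the moment at which its call begins: read the wrist's pose just before it. get_calibration takes no time and is no camera call.
- job.finish_job(): hands the job in, once; it reports no verdict.
The state is a dict: "time_s": time; "joints": joint angles; "dq": joint speeds; "tau": joint torques, N m; "tool_pos": TCP position; "tcp_rot": TCP orientation; "wrist_force": force on the tool from outside, world axes, zero at the start; "moment": the same for the moment, N m; "gripper_width": finger opening in m.
Only numpy, scipy, OpenCV 4.12 (cv2) and the standard library are available. Lean on these libraries where they do the work, as an engineer would, in place of code of your own. Each camera call takes 0.05 s, during which the arm holds its last target.

## Working session

There is one attempt and no reset: what is moved stays moved. The work goes in short steps, Python scripts to look and compute and a tool call to move; the robot and the scene stay as the last step left them, time stands still between calls to the robot, and variables do not carry over. Pictures are saved under pics/ and viewed, and the job is handed in when it is done.

Besides the shell and the picture viewer there is one more tool, called by a JSON object that holds its "method" and its "body". move_arm: Moves the arm, as the interface text tells. Shifts and turns lie within -1 to 1; 1 stands for 0.5 m of shift or 5 degrees of turn. Its arguments: {"type":"object","properties":{"motion":{"type":"array","items":{"type":"array","items":{"type":"number"}}},"squeeze":{"type":"number"}},"required":["motion"]}

```bash
ls; mkdir -p pics; python3 - <<'E'
from station import observe, vision
import cv2,numpy as np
s=observe()
for k,v in s.items(): print(k,np.round(v,4))
for n in ["scene","side","wrist"]:
    im=vision.capture(n); cv2.imwrite(f"pics/{n}0.png",im[:,:,::-1])
    c=vision.get_calibration(n)
    for k,v in c.items(): print(n,k,np.round(np.array(v),4).tolist() if not isinstance(v,str) else v)
E
```

```text
pics
time_s 0.0
joints [ 0.0141  0.3218 -0.0701  1.4516  0.0226  1.3708 -0.0569]
dq [ 0.0018  0.0005 -0.0008 -0.0004  0.0009 -0.0011 -0.001 ]
tau [-3.00000e-04 -4.91285e+01 -4.03900e-01 -3.12526e+01 -6.41000e-02
  4.38000e-02  2.00000e-04]
tool_pos [ 6.495e-01 -1.000e-04  2.215e-01]
tcp_rot [-1.2106  1.2105 -1.2084]
wrist_force [-0.5117 -0.4518  0.3929]
moment [-0.0009  0.0033 -0.0491]
gripper_width 0.0871
scene intrinsics [[546.6436, 0.0, 322.1655], [0.0, 546.6436, 236.4817], [0.0, 0.0, 1.0]]
scene pose [[0.2247, -0.8335, 0.5048, 1.2071], [0.9744, 0.187, -0.1249, -0.0937], [0.0097, 0.5199, 0.8541, 1.1934], [0.0, 0.0, 0.0, 1.0]]
side intrinsics [[447.4134, 0.0, 318.2911], [0.0, 447.4134, 242.5397], [0.0, 0.0, 1.0]]
side pose [[-0.9904, 0.1125, -0.0799, 0.5062], [-0.1376, -0.7635, 0.631, 0.7806], [0.01, 0.636, 0.7716, 0.9719], [0.0, 0.0, 0.0, 1.0]]
wrist intrinsics [[371.6483, 0.0, 320.3229], [0.0, 371.6483, 240.8612], [0.0, 0.0, 1.0]]
wrist mount [[-0.0008, -0.9517, -0.3069, -0.0851], [0.0008, 0.3069, -0.9517, -0.1626], [1.0, -0.001, 0.0005, 0.0004], [0.0, 0.0, 0.0, 1.0]]
```

View pics/scene0.png

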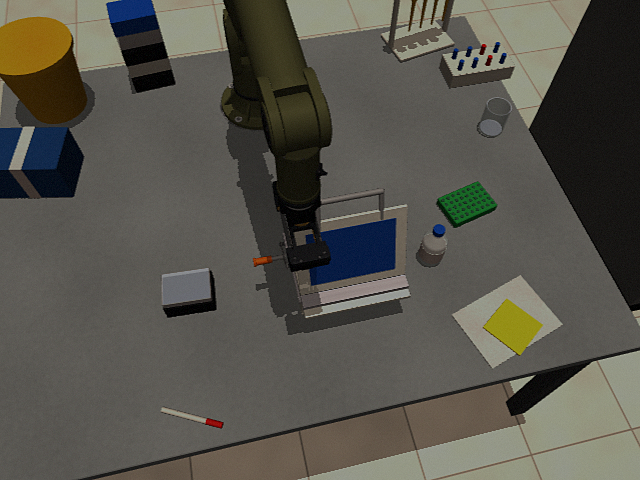

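View pics/side0.png

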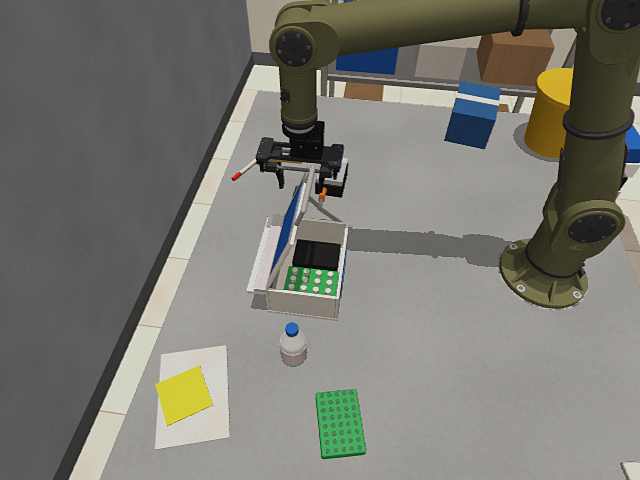

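View pics/wrist0.png

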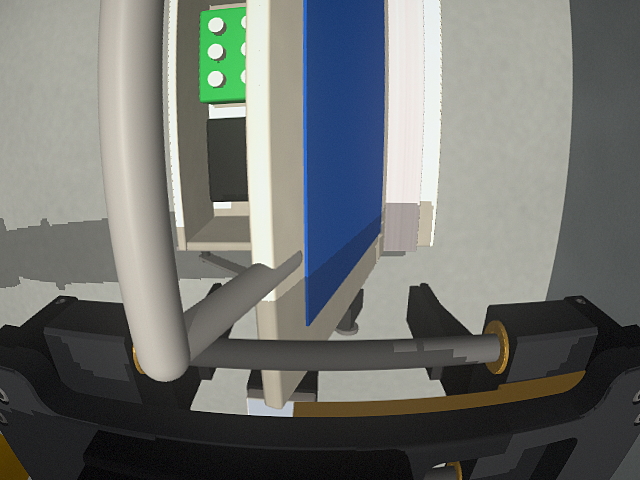

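```bash
cat > h.py <<'E'
import cv2,numpy as np
from station import observe, vision
from scipy.spatial.transform import Rotation as R
def proj(name,P,tool=None):
    P=np.atleast_2d(P).astype(float); c=vision.get_calibration(name); K=np.array(c['intrinsics'])
    if name=='wrist':
        T=np.eye(4);T[:3,:3]=R.from_rotvec(tool[1]).as_matrix();T[:3,3]=tool[0]
        M=T@np.array(c['mount'])
    else: M=np.array(c['pose'])
    q=(P-M[:3,3])@M[:3,:3]; q=q*[1,-1,-1]
    if name=='wrist':
        r=np.linalg.norm(q[:,:2],axis=1); th=np.arctan2(r,q[:,2]); d=q[:,:2]/np.maximum(r,1e-9)[:,None]*th[:,None]
        return d*K[0,0]+K[:2,2]
    return q[:,:2]/q[:,2:]*[K[0,0],K[1,1]]+K[:2,2]
def crop(src,box,out,f=None):
    im=cv2.imread(src); x0,y0,x1,y1=box
    c=im[y0:y1,x0:x1]; f=f or min(800/(x1-x0),600/(y1-y0))
    cv2.imwrite(out,cv2.resize(c,None,fx=f,fy=f,interpolation=cv2.INTER_CUBIC))
E
python3 - <<'E'
from h import *
crop('pics/side0.png',(230,140,390,260),'pics/side0a.png',5)
crop('pics/side0.png',(230,210,390,330),'pics/side0b.png',5)
crop('pics/scene0.png',(240,180,440,330),'pics/scene0a.png',4)
s=observe(); print(R.from_rotvec(s['tcp_rot']).as_matrix().round(2))
E
```

```text
[[ 0. -0.  1.]
 [-1. -0.  0.]
 [ 0. -1. -0.]]
```

View pics/side0a.png

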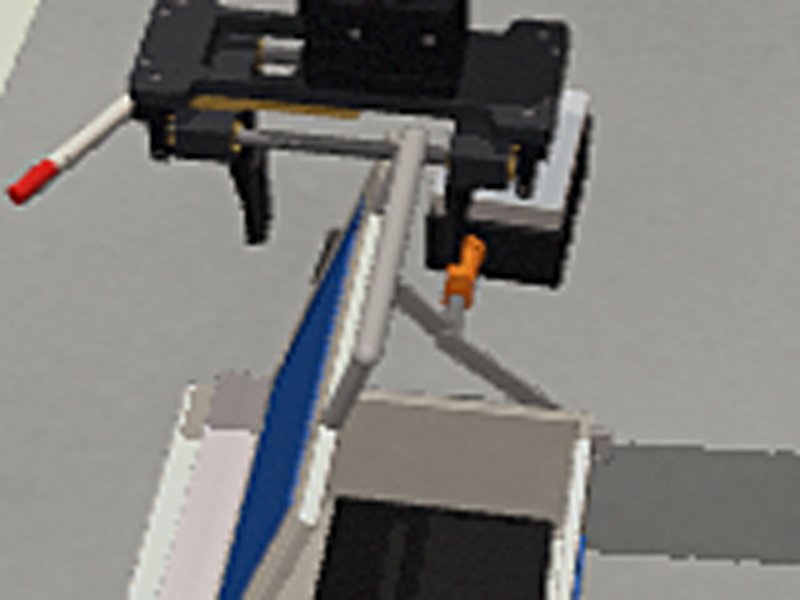

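View pics/side0b.png

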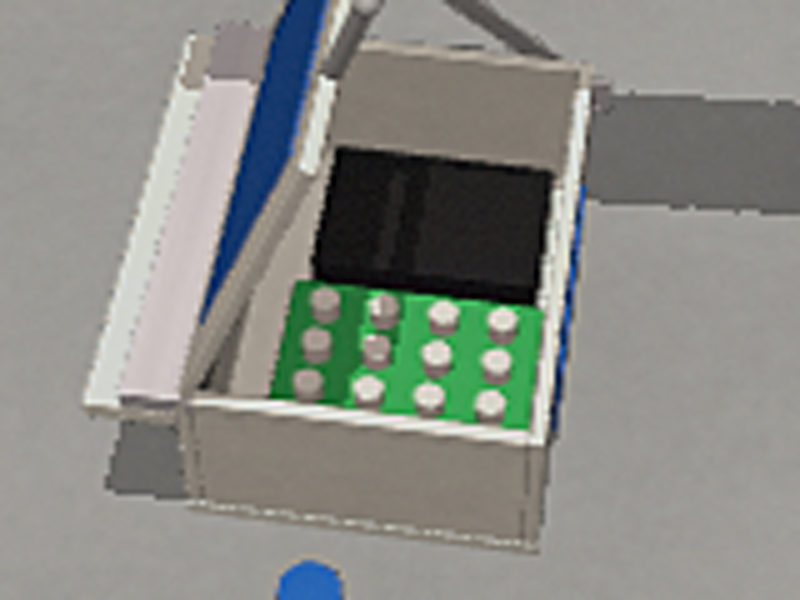

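View pics/scene0a.png

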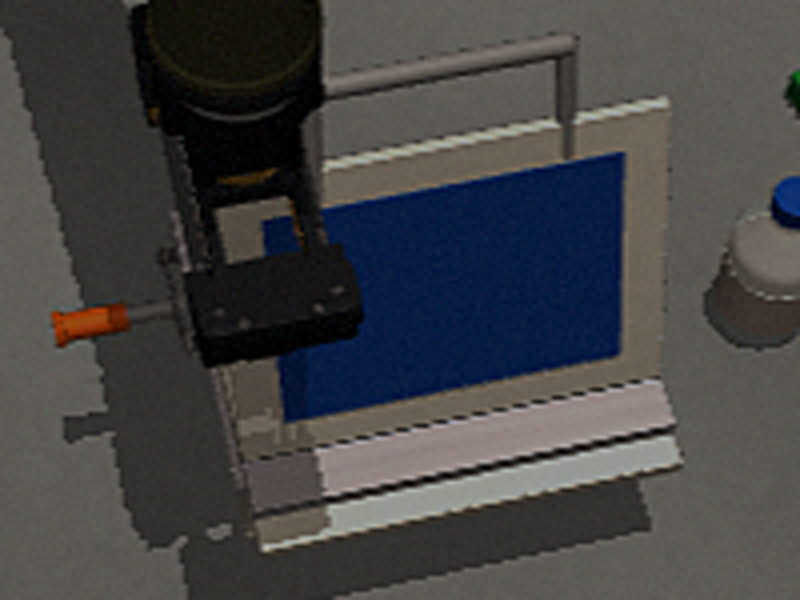

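```bash
cat > fit.py <<'E'
from h import *
from scipy.optimize import least_squares
a=np.radians(70)
def lid(l,y,u,d,a=a): # u: height above underside plane (outer)
    # closed: dir -x, outer normal +z. open: dir=(-cos a, sin a), normal = (sin a, cos a)
    return [95+d-l*np.cos(a)+u*np.sin(a), y, 100+l*np.sin(a)+u*np.cos(a)]
def model(p):
    x,y,th,d=p
    L=[('side',[-80,120,100],(339,297.5)),('side',[-80,120,0],(337.4,320.4)),('side',[95,120,0],(268,311)),
       ('side',[-80,-120,100],(348.4,224)),
       ('side',[10+d,-166,124],(321.6,199)),('side',[10+d,-202,124],(324.8,188.6)),
       ('scene',[10+d,-166,124],(272,259.5)),('scene',[10+d,-202,124],(254.2,262)),
       ('side',lid(235,65,4,d),(304.4,210.4)),('scene',lid(235,65,4,d),(383,191.5)),('scene',lid(190,120,8,d),(407,205.5)),
       ]
    c,s=np.cos(th),np.sin(th); r=[]
    for n,P,px in L:
        P=np.array(P)/1000.
        W=[x+c*P[0]-s*P[1],y+s*P[0]+c*P[1],P[2]]
        r.append(proj(n,W)[0]-px)
    return np.array(r)
r=least_squares(lambda p:model(p).ravel(),[.65,0.1,0.0,0],x_scale=[.01,.01,.1,10],loss='soft_l1')
if __name__=='__main__':
    print(r.x.round(4)); print(model(r.x).round(1))
    J=r.jac; print(np.sqrt(np.diag(np.linalg.inv(J.T@J))).round(4))
E
python3 fit.py
```

```text
[ 6.06600e-01  1.04400e-01  6.00000e-04 -1.02249e+01]
[[ 0.1  0.7]
 [-0.1 -0.3]
 [-0.4  0.3]
 [ 0.5 -2.6]
 [-0.3  0.4]
 [-1.7  1.5]
 [-0.9 -0.9]
 [ 1.  -0.3]
 [-1.  -0.6]
 [-2.5 -0.7]
 [ 0.2 -0.1]]
[1.4000e-03 1.1000e-03 7.1000e-03 1.9975e+00]
```

{"method": "move_arm", "body": {"motion": [[1,0,-0.053,0,0],[1,0,-0.053,0,0],[1,0,-0.053,0,0],[1,-0.043,0,0,0],[0.2,-0.044,0,0,0],[0.2,0,0,0,0],[0.2,0,0,0,0]], "squeeze": 8}}

```text
time_s: 1.02
tool_pos: [0.607, -0.0794, 0.2226]
tcp_rot: [-1.209, 1.209, -1.209]
wrist_force: [-0.9, 0.3, 0.0]
gripper_width: 0.0649
```

```bash
cat > look.py <<'E'
import sys
from h import *
tag=sys.argv[1]; names=sys.argv[2].split(',')
s=observe(); print({k:np.round(s[k],4).tolist() for k in ['time_s','tool_pos','tcp_rot','wrist_force','gripper_width']})
for n in names: cv2.imwrite(f"pics/{n}{tag}.png",vision.capture(n)[:,:,::-1])
E
python3 look.py 1 wrist,side,scene
python3 -c "
from h import *
print(proj('wrist',[[.6064,-.0616,.124],[.6064,-.0976,.124],[.6064,-.0796,.124]],([.6065,-.08,.2215],[-1.2106,1.2105,-1.2084])))"
```

```text
{'time_s': 1.025, 'tool_pos': [0.607, -0.0794, 0.2226], 'tcp_rot': [-1.2089, 1.2085, -1.2093], 'wrist_force': [-0.9338, 0.2575, 0.0372], 'gripper_width': 0.0649}
[[320.04171752 218.15543801]
 [320.01535503 264.63220877]
 [320.02788473 241.86611601]]
```

View pics/wrist1.png

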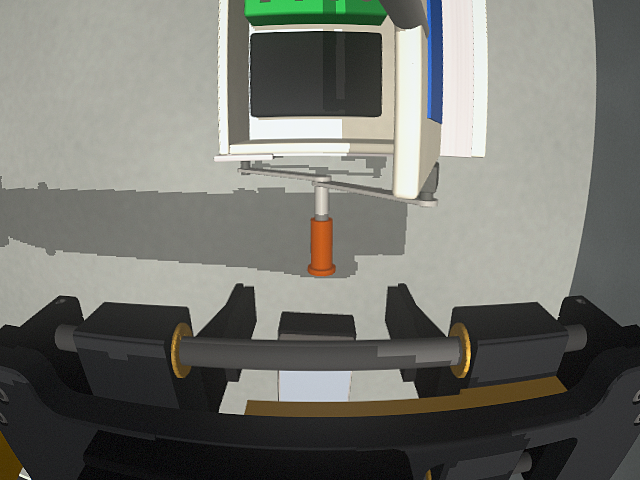

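```bash
python3 -c "
from h import *
T=([.607,-.0794,.2226],[-1.2089,1.2085,-1.2093])
for y in (-.03,-.035,-.04,-.045): print(y,proj('wrist',[[.665,y,.186],[.607,y,.124]],T).round(1).tolist())
for x in (.606,.607,.608,.609): print(x,proj('wrist',[[x,-.08,.124]],T).round(1).tolist())
"; python3 - <<'E'
import numpy as np
from scipy.optimize import brentq
U0=np.array([69,186.]);H=np.array([95,100.]);P=np.array([-55,70.])
PU0=170*np.cos(.06); b=np.radians(39.7)+.06
U0=P+PU0*np.array([np.cos(b),np.sin(b)]);r=np.hypot(*(U0-H));a0=np.arctan2(*(U0-H)[::-1])
for kn in (0,.12,.24,.3,.4,.5,.6,.7,.8,.9,1,1.2,2.43):
    L=170*np.cos((kn-.12)/2)
    f=lambda t:np.hypot(*(H+r*np.array([np.cos(a0+t),np.sin(a0+t)])-P))-L
    ts=np.linspace(-.1,1.4,1501);v=[f(t) for t in ts]
    t=ts[np.argmin(np.abs(v))]
    U=H+r*np.array([np.cos(a0+t),np.sin(a0+t)]);g=np.arctan2(*(U-P)[::-1])
    th=g+(kn-.12)/2
    K=85*np.array([np.cos(th),np.sin(th)])
    print(kn,'lid',round(t,3),'linkang',round(np.degrees(th),1),(K-85*np.array([np.cos(b-.06),np.sin(b-.06)])).round(1))
E
```

```text
-0.03 [[423.9, 192.2], [319.9, 175.3]]
-0.035 [[423.3, 200.9], [319.9, 182.3]]
-0.04 [[422.7, 209.6], [319.9, 189.2]]
-0.045 [[422.1, 218.2], [319.9, 196.1]]
0.606 [[318.5, 242.7]]
0.607 [[319.8, 242.7]]
0.608 [[321.2, 242.7]]
0.609 [[322.5, 242.7]]
0 lid 0.0 linkang 39.7 [0. 0.]
0.12 lid -0.004 linkang 43.1 [-3.3  3.8]
0.24 lid 0.0 linkang 46.6 [-7.   7.4]
0.3 lid 0.005 linkang 48.4 [-8.9  9.2]
0.4 lid 0.017 linkang 51.4 [-12.4  12.1]
0.5 lid 0.034 linkang 54.5 [-16.   14.9]
0.6 lid 0.056 linkang 57.6 [-19.9  17.5]
0.7 lid 0.083 linkang 60.8 [-23.9  19.9]
0.8 lid 0.114 linkang 64.0 [-28.2  22.1]
0.9 lid 0.15 linkang 67.3 [-32.6  24.1]
1 lid 0.191 linkang 70.6 [-37.2  25.9]
1.2 lid 0.283 linkang 77.2 [-46.5  28.6]
2.43 lid 1.24 linkang 95.1 [-72.9  30.4]
```

```bash
python3 -c "
from h import *
crop('pics/side1.png',(230,140,390,260),'pics/side1a.png',5)"
```

```text
(no output)
```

View pics/side1a.png

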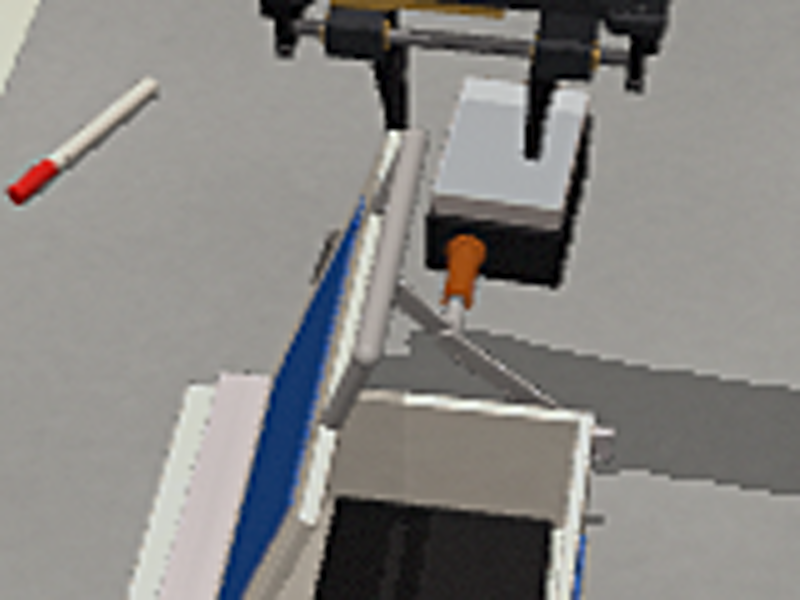

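{"method": "move_arm", "body": {"motion": [[0.1,0.002,-0.007,-0.05,0],[0.1,0,0,-0.06,0],[0.1,0,0,-0.06,0],[0.1,0,0,-0.05,0],[0.1,0,0,-0.015,0],[0.0,0,0,0,0],[0.0,0,0,0,0]], "squeeze": 3}}

```text
time_s: 2.05
tool_pos: [0.6085, -0.0831, 0.1064]
tcp_rot: [-1.208, 1.207, -1.21]
wrist_force: [-0.0, 0.2, 0.2]
gripper_width: 0.0443
```

```bash
python3 look.py 2 wrist,side; python3 -c "
from h import *
crop('pics/side2.png',(230,140,390,260),'pics/side2a.png',5)"
```

```text
{'time_s': 2.05, 'tool_pos': [0.6085, -0.0831, 0.1064], 'tcp_rot': [-1.2077, 1.2074, -1.2104], 'wrist_force': [-0.0285, 0.153, 0.2346], 'gripper_width': 0.0443}
```

View pics/wrist2.png

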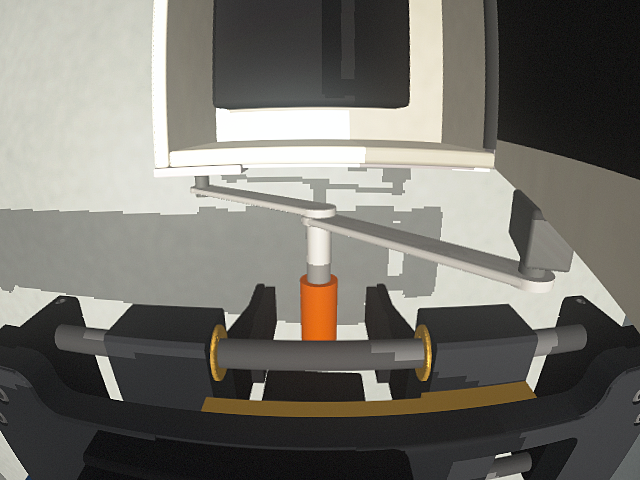

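View pics/side2a.png

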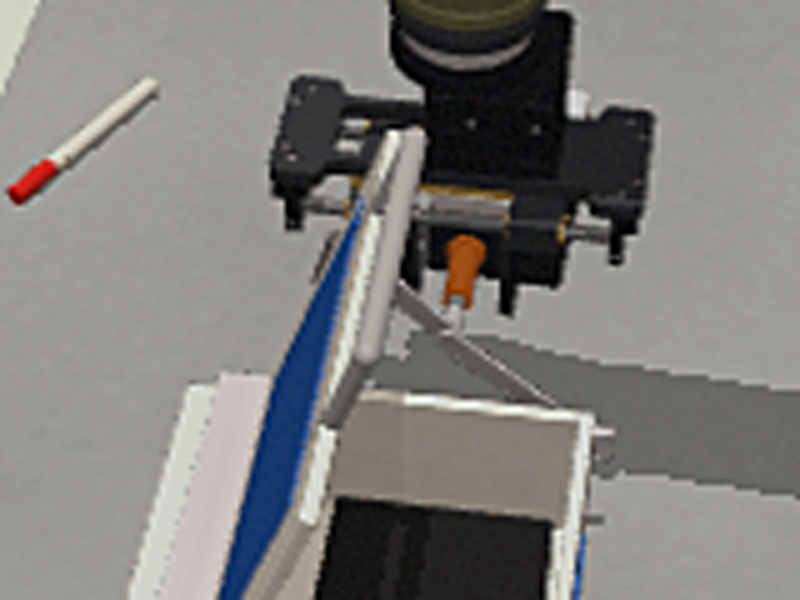

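{"method": "move_arm", "body": {"motion": [[-0.4,-0.001,0,-0.002,0],[-0.5,0,0,0,0],[-0.75,0,0,0,0],[-0.75,0,0,0,0],[-0.75,0,0,0,0],[-0.75,0,0,0,0]], "squeeze": 3}}

```text
time_s: 2.9
tool_pos: [0.6076, -0.083, 0.1042]
tcp_rot: [-1.208, 1.208, -1.21]
wrist_force: [3.0, 0.3, -1.3]
gripper_width: 0.016
```

{"method": "move_arm", "body": {"motion": [[-0.75,0.001,0,0.001,0],[-0.75,0,0,0,0],[-0.75,0,0,0,0]], "squeeze": 12}}

```text
time_s: 3.28
tool_pos: [0.6076, -0.083, 0.1044]
tcp_rot: [-1.209, 1.209, -1.209]
wrist_force: [2.4, 0.3, -3.0]
gripper_width: 0.0154
```

{"method": "move_arm", "body": {"motion": [[-0.75,-0.0015,0,0.002,0],[-0.75,-0.002,0,0.002,0],[-0.75,-0.002,0,0.002,0],[-0.75,0,0,0,0]]}}

```text
time_s: 3.78
tool_pos: [0.6048, -0.083, 0.1078]
tcp_rot: [-1.209, 1.209, -1.209]
wrist_force: [4.2, -0.8, -3.4]
gripper_width: 0.0158
```

{"method": "move_arm", "body": {"motion": [[-0.75,-0.002,0,0.0023,0],[-0.75,-0.0025,0,0.0023,0],[-0.75,-0.0025,0,0.0023,0],[-0.75,-0.0025,0,0.0023,0],[-0.75,0,0,0,0]]}}

```text
time_s: 4.4
tool_pos: [0.5998, -0.083, 0.1124]
tcp_rot: [-1.209, 1.209, -1.209]
wrist_force: [2.6, 0.0, -3.0]
gripper_width: 0.0156
```

{"method": "move_arm", "body": {"motion": [[-0.75,-0.0033,0,0.003,0],[-0.75,-0.0033,0,0.0028,0],[-0.75,-0.0034,0,0.0028,0],[-0.75,-0.0034,0,0.0028,0],[-0.75,-0.0034,0,0.0026,0],[-0.75,0,0,0,0]]}}

```text
time_s: 5.15
tool_pos: [0.5913, -0.0831, 0.1194]
tcp_rot: [-1.209, 1.209, -1.209]
wrist_force: [2.8, -1.1, -2.2]
gripper_width: 0.0153
```

{"method": "move_arm", "body": {"motion": [[-0.75,-0.003,0,0.002,0],[-0.75,-0.003,0,0.002,0],[-0.75,-0.003,0,0.002,0],[-0.75,0,0,0,0],[-0.75,0,0,0,0]]}}

```text
time_s: 5.78
tool_pos: [0.587, -0.0831, 0.1223]
tcp_rot: [-1.209, 1.209, -1.209]
wrist_force: [2.2, 0.2, -1.9]
gripper_width: 0.0157
```

```bash
python3 look.py 3 side,scene; python3 -c "
from h import *
crop('pics/side3.png',(230,140,390,260),'pics/side3a.png',5)"
```

```text
{'time_s': 5.775, 'tool_pos': [0.587, -0.0831, 0.1223], 'tcp_rot': [-1.2094, 1.2093, -1.2092], 'wrist_force': [2.188, 0.1713, -1.8642], 'gripper_width': 0.0157}
```

View pics/side3a.png

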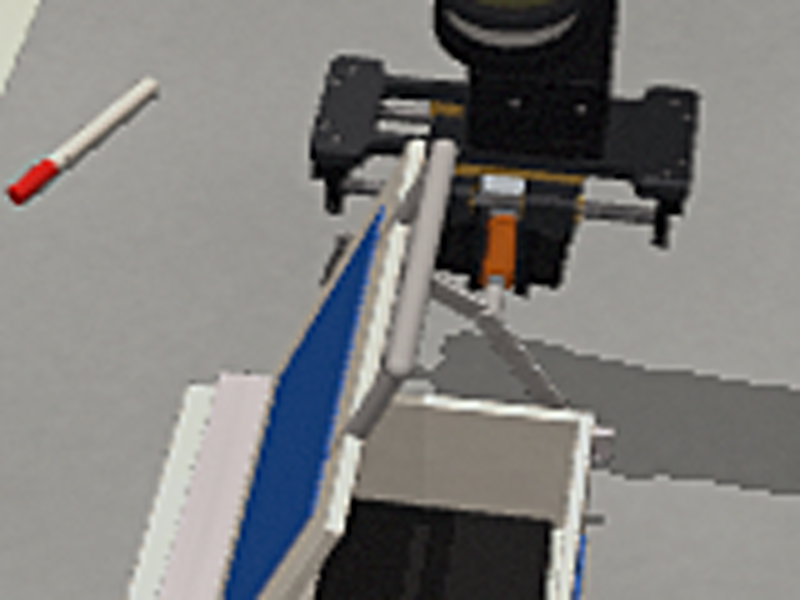

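{"method": "move_arm", "body": {"motion": [[-0.5,0,0,0,0],[-0.4,0,0,0,0],[-0.4,0,0,0,0],[-0.4,0,0,0,0]]}}

```text
time_s: 6.38
tool_pos: [0.587, -0.0831, 0.1222]
tcp_rot: [-1.209, 1.209, -1.209]
wrist_force: [0.4, -0.9, 0.5]
gripper_width: 0.0256
```

```bash
python3 look.py 4 side,wrist; python3 -c "
from h import *
crop('pics/side4.png',(230,140,390,260),'pics/side4a.png',5)
import numpy as np
from fit import lid,r
x,y,th,d=r.x
for a in range(60,72):
    P=np.array(lid(235,65,4,d,np.radians(a)))/1000; print(a,proj('side',[x+P[0],y+P[1],P[2]]).round(1), end=' ')
"
```

```text
{'time_s': 6.375, 'tool_pos': [0.587, -0.0831, 0.1222], 'tcp_rot': [-1.2094, 1.2092, -1.2092], 'wrist_force': [0.3745, -0.8614, 0.4765], 'gripper_width': 0.0256}
60 [[321.8 217.4]] 61 [[320.  216.6]] 62 [[318.2 215.8]] 63 [[316.4 214.9]] 64 [[314.6 214.1]] 65 [[312.8 213.4]] 66 [[310.9 212.6]] 67 [[309.1 211.9]] 68 [[307.2 211.1]] 69 [[305.3 210.4]] 70 [[303.4 209.8]] 71 [[301.4 209.1]]
```

View pics/side4a.png

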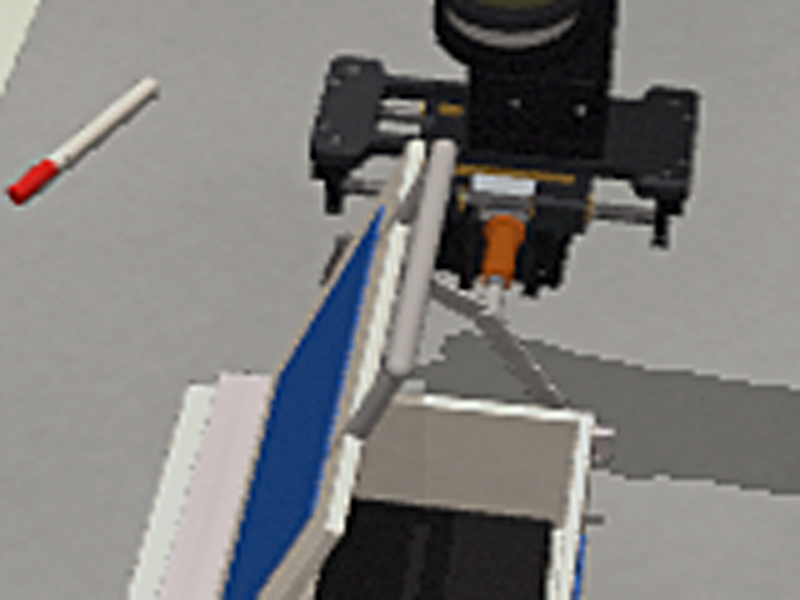

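View pics/wrist4.png

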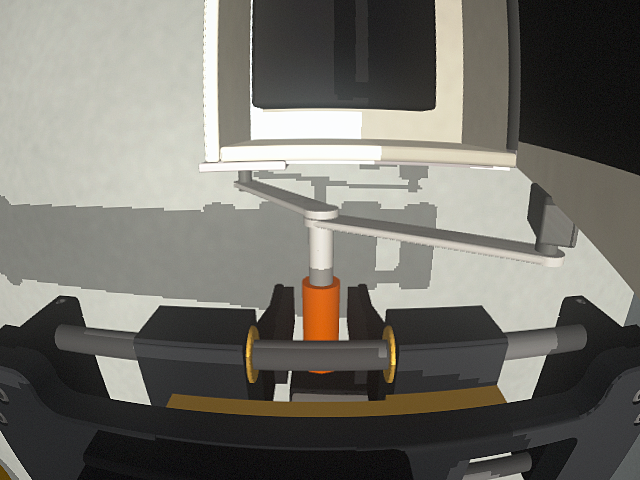

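{"method": "move_arm", "body": {"motion": [[0,0,0,0,0],[0,0,0,0,0],[0,0,0,0.06,0],[0,0,0,0.1,0],[0,0,0,0.1,0],[0,0,0,0.1,0],[0,0,0,0.1,0],[0,0.01,0.09,0,0],[0,0.01,0.095,0,0],[0,0.01,0.095,0,0],[0,0.001,0.094,0,0],[0,0,0,0,0]], "squeeze": 3}}

```text
time_s: 7.98
tool_pos: [0.6017, 0.11, 0.3518]
tcp_rot: [-1.212, 1.205, -1.2]
wrist_force: [-0.5, -0.8, -0.9]
gripper_width: 0.0432
```

```bash
python3 look.py 5 wrist,side;  python3 -c "
from h import *
crop('pics/side5.png',(230,140,390,260),'pics/side5a.png',5)"
```

```text
{'time_s': 7.975, 'tool_pos': [0.6017, 0.11, 0.3518], 'tcp_rot': [-1.2121, 1.2046, -1.2002], 'wrist_force': [-0.5346, -0.7583, -0.8603], 'gripper_width': 0.0432}
```

View pics/wrist5.png

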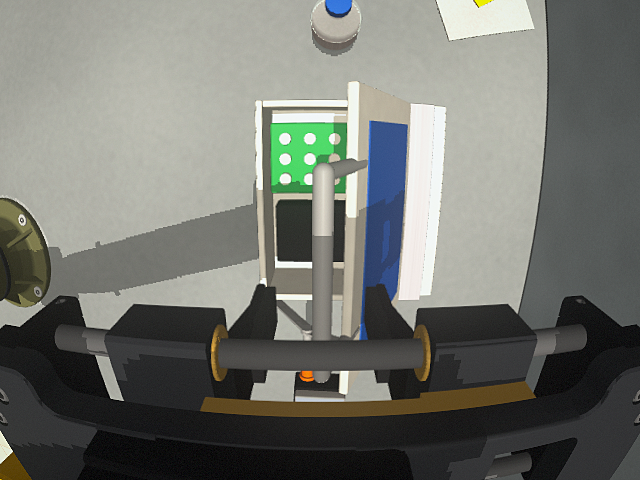

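View pics/side5a.png

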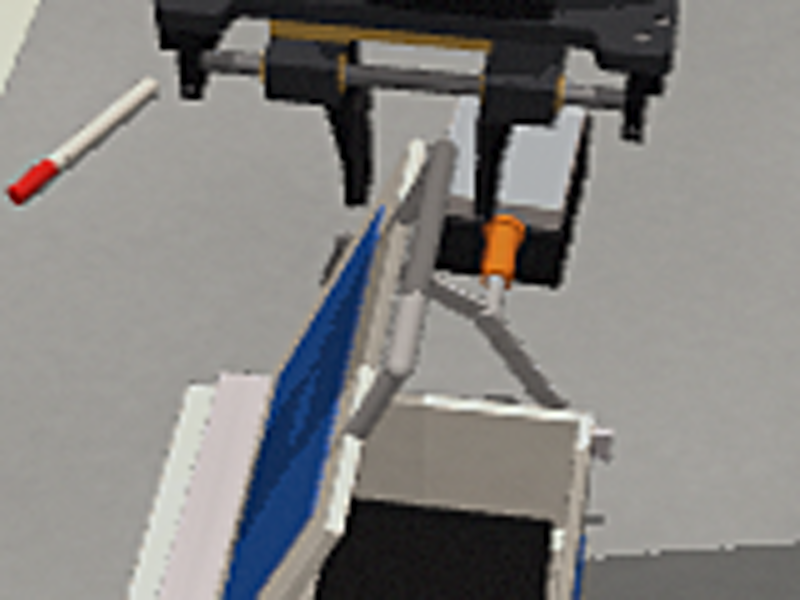

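```bash
python3 -c "
from h import *
T=([.6017,.11,.3518],[-1.2121,1.2046,-1.2002])
for x in (.600,.602,.604,.606): print(x,proj('wrist',[[x,.169,.317],[x,.11,.317],[x,.06,.317]],T).round(1).tolist())
s=observe();print(s['joints'].round(3),s['dq'].round(3))
print(R.from_rotvec(s['tcp_rot']).as_matrix().round(3))
crop('pics/wrist5.png',(280,140,380,400),'pics/w5a.png')
"
```

```text
0.6 [[317.6, 173.8], [316.8, 276.3], [316.4, 348.2]]
0.602 [[321.4, 173.8], [320.3, 276.3], [319.5, 348.2]]
0.604 [[325.1, 173.9], [323.8, 276.3], [322.7, 348.2]]
0.606 [[328.9, 173.9], [327.2, 276.4], [325.8, 348.2]]
[-0.093  0.217 -0.15   1.328  0.033  1.6   -0.238] [ 0.026 -0.006  0.029  0.003  0.007  0.002 -0.002]
[[ 0.001 -0.     1.   ]
 [-1.    -0.001  0.001]
 [ 0.001 -1.    -0.   ]]
```

View pics/w5a.png

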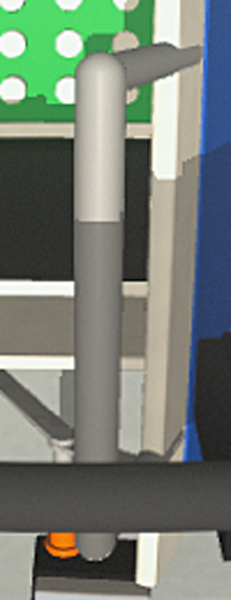

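{"method": "move_arm", "body": {"motion": [[0,0.003,-0.006,0,0],[0,0,0,-0.036,0],[0,0,0,-0.036,0],[0,0,0,-0.036,0],[-0.4,0,0,0,0],[-0.55,0,0,0,0],[-0.55,0,0,0,0]], "squeeze": 3}}

```text
time_s: 8.95
tool_pos: [0.6045, 0.1012, 0.2991]
tcp_rot: [-1.208, 1.208, -1.21]
wrist_force: [-0.1, 0.6, 0.6]
gripper_width: 0.0235
```

```bash
python3 look.py 6 wrist,side;  python3 -c "
from h import *
crop('pics/side6.png',(230,140,390,260),'pics/side6a.png',5)"
```

```text
{'time_s': 8.95, 'tool_pos': [0.6045, 0.1012, 0.2991], 'tcp_rot': [-1.2079, 1.208, -1.2097], 'wrist_force': [-0.0935, 0.5631, 0.6012], 'gripper_width': 0.0235}
```

View pics/wrist6.png

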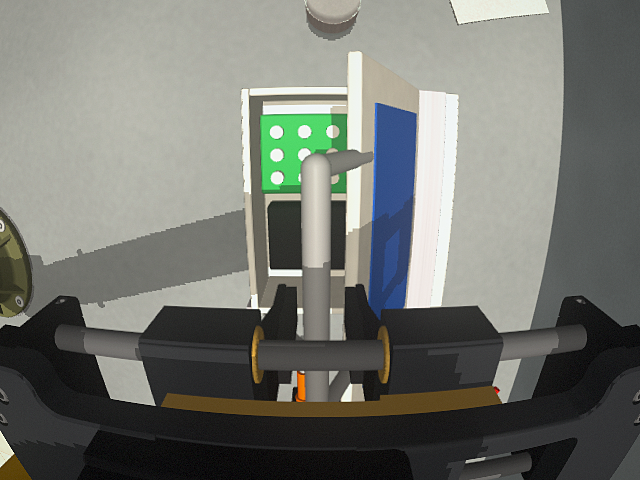

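View pics/side6a.png

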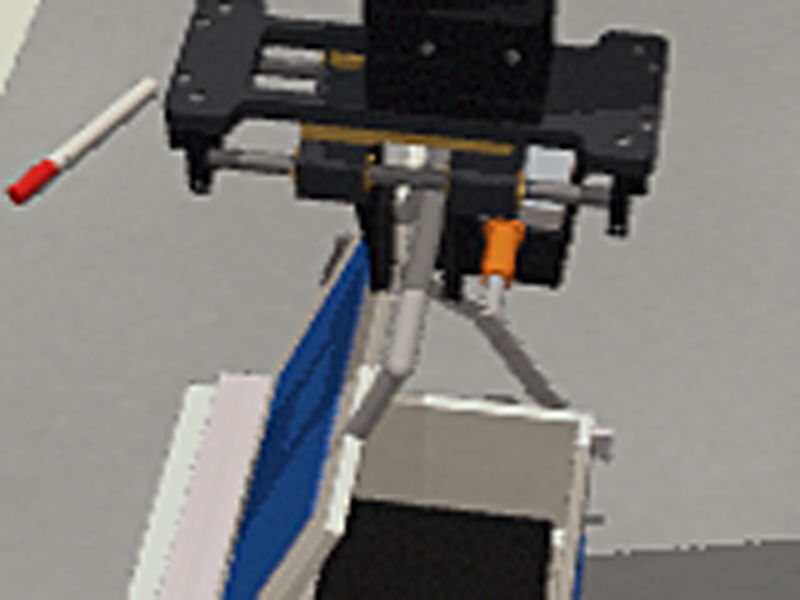

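{"method": "move_arm", "body": {"motion": [[-0.55,-0.003,0,0,0],[-0.7,0,0,0,0],[-0.85,0,0,0,0],[-0.85,0,0,0,0],[-0.85,0,0,0,0]], "squeeze": 3}}

```text
time_s: 9.68
tool_pos: [0.6026, 0.101, 0.2983]
tcp_rot: [-1.209, 1.209, -1.209]
wrist_force: [-0.5, -0.6, 0.7]
gripper_width: 0.0119
```

```bash
cat > arc.py <<'E'
import numpy as np,sys
x0,z0,n,step=map(float,sys.argv[1:5]); hx,hz,Rr=.6926,.1,.235
ph=np.arctan2(z0+.019-hz,hx-x0); print('phi',np.degrees(ph),'R',np.hypot(z0+.019-hz,hx-x0))
p=(x0,z0+.019)
for i in range(int(n)):
    ph-=np.radians(step); q=(hx-Rr*np.cos(ph),hz+Rr*np.sin(ph))
    print(round((q[0]-p[0])/.5,4),round((q[1]-p[1])/.5,4)); p=q
print(p[0],p[1]-.019,np.degrees(ph))
E
python3 arc.py .6026 .2983 10 1.25
```

```text
phi 67.5019371208418 R 0.23520053146198458
-0.0093 -0.0044
-0.0093 -0.0042
-0.0092 -0.0044
-0.0091 -0.0046
-0.009 -0.0048
-0.0089 -0.005
-0.0088 -0.0052
-0.0087 -0.0054
-0.0086 -0.0056
-0.0085 -0.0058
0.5578160458180486 0.27350528744706626 55.001937120841816
```

{"method": "move_arm", "body": {"motion": [[-0.85,0,0,0,0],[-0.85,0,0,0,0]], "squeeze": 12}}

```text
time_s: 9.93
tool_pos: [0.6026, 0.101, 0.2983]
tcp_rot: [-1.209, 1.209, -1.209]
wrist_force: [-1.1, 0.3, 0.8]
gripper_width: 0.0114
```

{"method": "move_arm", "body": {"motion": [[-0.85,-0.009,0,-0.004,0],[-0.85,-0.0093,0,-0.0042,0],[-0.85,-0.0092,0,-0.0044,0],[-0.85,-0.0091,0,-0.0046,0],[-0.85,0,0,0,0]]}}

```text
time_s: 10.55
tool_pos: [0.5834, 0.101, 0.2893]
tcp_rot: [-1.21, 1.21, -1.209]
wrist_force: [0.1, 0.5, 0.6]
gripper_width: 0.0117
```

```bash
python3 arc.py .5834 .2893 10 1.3
```

```text
phi 62.334499575394894 R 0.23518828627293495
-0.0092 -0.0054
-0.0093 -0.0053
-0.0091 -0.0055
-0.009 -0.0057
-0.0089 -0.0059
-0.0088 -0.0061
-0.0086 -0.0063
-0.0085 -0.0065
-0.0083 -0.0067
-0.0082 -0.0069
0.5394641795094253 0.25925380916737367 49.334499575394894
```

{"method": "move_arm", "body": {"motion": [[-0.85,-0.0092,0,-0.0053,0],[-0.85,-0.0093,0,-0.0053,0],[-0.85,-0.0091,0,-0.0055,0],[-0.85,-0.009,0,-0.0057,0],[-0.85,-0.0089,0,-0.0059,0],[-0.85,0,0,0,0]]}}

```text
time_s: 11.3
tool_pos: [0.5607, 0.101, 0.2751]
tcp_rot: [-1.211, 1.21, -1.208]
wrist_force: [-0.6, 1.0, -0.3]
gripper_width: 0.0113
```

```bash
python3 -c "
from station import observe
s=observe();print(s['tool_pos'],s['wrist_force'])
import subprocess
print(subprocess.run(['python3','arc.py',str(s['tool_pos'][0]),str(s['tool_pos'][2]),'12','1.3'],capture_output=True,text=True).stdout)"
```

```text
[0.56067008 0.10100566 0.27506546] [-0.58437165  1.04885136 -0.32224946]
phi 55.79128283096743 R 0.23466338497077743
-0.0091 -0.0055
-0.0086 -0.0063
-0.0085 -0.0065
-0.0083 -0.0067
-0.0082 -0.0069
-0.008 -0.007
-0.0078 -0.0072
-0.0077 -0.0074
-0.0075 -0.0076
-0.0073 -0.0077
-0.0072 -0.0079
-0.007 -0.0081
0.5130848578634736 0.23265524634414306 40.19128283096741
```

{"method": "move_arm", "body": {"motion": [[-0.85,-0.0088,0,-0.006,0],[-0.85,-0.0086,0,-0.0063,0],[-0.85,-0.0085,0,-0.0065,0],[-0.85,-0.0083,0,-0.0067,0],[-0.85,-0.0082,0,-0.0069,0],[-0.85,-0.008,0,-0.007,0],[-0.85,0,0,0,0]]}}

```text
time_s: 12.18
tool_pos: [0.5355, 0.101, 0.2554]
tcp_rot: [-1.211, 1.21, -1.209]
wrist_force: [-1.2, 2.0, -2.3]
gripper_width: 0.0113
```

```bash
cat > n.py <<'E'
from station import observe
s=observe();print(s['tool_pos'],s['wrist_force'])
import subprocess
print(subprocess.run(['python3','arc.py',str(s['tool_pos'][0]),str(s['tool_pos'][2]),'12','1.3'],capture_output=True,text=True).stdout)
E
python3 n.py
```

```text
[0.53553884 0.10098089 0.25541842] [-1.16525141  2.01025554 -2.25929163]
phi 47.99744003548111 R 0.23471257666777093
-0.0082 -0.0068
-0.0077 -0.0074
-0.0075 -0.0076
-0.0073 -0.0077
-0.0072 -0.0079
-0.007 -0.0081
-0.0068 -0.0082
-0.0066 -0.0084
-0.0064 -0.0085
-0.0062 -0.0087
-0.006 -0.0088
-0.0058 -0.0089
0.49417731165487133 0.2069104314578103 32.39744003548109
```

{"method": "move_arm", "body": {"motion": [[-0.85,-0.0079,0,-0.0072,0],[-0.85,-0.0077,0,-0.0074,0],[-0.85,-0.0075,0,-0.0076,0],[-0.85,-0.0073,0,-0.0077,0],[-0.85,-0.0072,0,-0.0079,0],[-0.85,-0.007,0,-0.0081,0],[-0.85,0,0,0,0]], "squeeze": 15}}

```text
time_s: 13.05
tool_pos: [0.5133, 0.101, 0.2324]
tcp_rot: [-1.211, 1.21, -1.208]
wrist_force: [-0.5, 0.7, -2.6]
gripper_width: 0.0115
```

```bash
python3 n.py
```

```text
[0.5132776  0.10100929 0.23241791] [-0.51748448  0.74306642 -2.64325954]
phi 40.17738812210386 R 0.23469961390985644
-0.0072 -0.0078
-0.0066 -0.0084
-0.0064 -0.0085
-0.0062 -0.0087
-0.006 -0.0088
-0.0058 -0.0089
-0.0056 -0.0091
-0.0054 -0.0092
-0.0052 -0.0093
-0.005 -0.0094
-0.0048 -0.0095
-0.0045 -0.0096
0.47889092382088455 0.17874165314065968 24.577388122103848
```

{"method": "move_arm", "body": {"motion": [[-0.85,-0.0068,0,-0.0082,0],[-0.85,-0.0066,0,-0.0084,0],[-0.85,-0.0064,0,-0.0085,0],[-0.85,-0.0062,0,-0.0087,0],[-0.85,-0.006,0,-0.0088,0],[-0.85,-0.0058,0,-0.0089,0],[-0.85,0,0,0,0]]}}

```text
time_s: 13.92
tool_pos: [0.4944, 0.101, 0.2066]
tcp_rot: [-1.21, 1.21, -1.208]
wrist_force: [-0.8, 1.2, -1.8]
gripper_width: 0.0112
```

```bash
python3 n.py; python3 look.py 7 side
```

```text
[0.49444625 0.10104773 0.206638  ] [-0.78566374  1.21770696 -1.76185033]
phi 32.376455862711815 R 0.23462696838933858
-0.0062 -0.0087
-0.0054 -0.0092
-0.0052 -0.0093
-0.005 -0.0094
-0.0048 -0.0095
-0.0045 -0.0096
-0.0043 -0.0097
-0.0041 -0.0098
-0.0039 -0.0099
-0.0037 -0.01
-0.0034 -0.0101
-0.0032 -0.0102
0.4676020261879552 0.14883002123303804 16.776455862711828

{'time_s': 13.925, 'tool_pos': [0.4944, 0.101, 0.2066], 'tcp_rot': [-1.2104, 1.2099, -1.2085], 'wrist_force': [-0.7857, 1.2177, -1.7619], 'gripper_width': 0.0112}
```

View pics/side7.png

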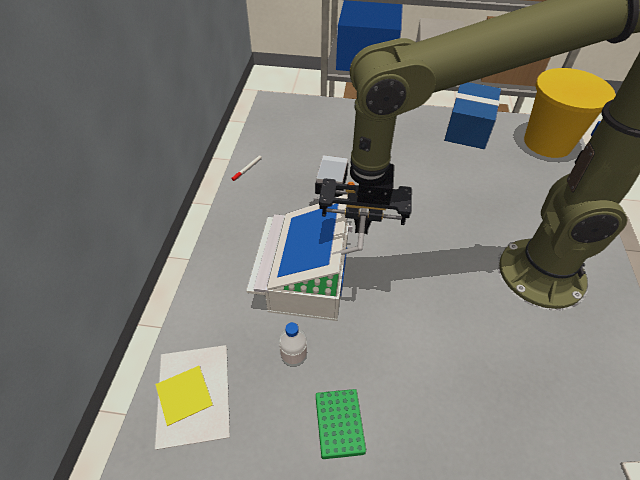

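Lid lowering normally (side view: lid about 31° up, handle in gripper near (360,240)).

{"method": "move_arm", "body": {"motion": [[-0.85,-0.0056,0,-0.009,0],[-0.85,-0.0054,0,-0.0092,0],[-0.85,-0.0052,0,-0.0093,0],[-0.85,-0.005,0,-0.0094,0],[-0.85,-0.0048,0,-0.0095,0],[-0.85,-0.0045,0,-0.0096,0],[-0.85,0,0,0,0]]}}

```text
time_s: 14.85
tool_pos: [0.4793, 0.101, 0.1786]
tcp_rot: [-1.21, 1.21, -1.209]
wrist_force: [-1.2, 1.7, -2.6]
gripper_width: 0.0113
```

```bash
python3 n.py
```

```text
[0.479263   0.10099051 0.17861605] [-1.21595157  1.70088322 -2.62980908]
phi 24.587286549041345 R 0.23460939603984693
-0.005 -0.0094
-0.0041 -0.0098
-0.0039 -0.0099
-0.0037 -0.01
-0.0034 -0.0101
-0.0032 -0.0102
-0.003 -0.0102
-0.0027 -0.0103
-0.0025 -0.0104
-0.0023 -0.0104
-0.002 -0.0105
-0.0018 -0.0105
0.4604850884739591 0.11771059584449962 8.987286549041352
```

{"method": "move_arm", "body": {"motion": [[-0.85,-0.0046,0,-0.0096,0],[-0.85,-0.0042,0,-0.0098,0],[-0.85,-0.0039,0,-0.0099,0],[-0.85,-0.0037,0,-0.01,0],[-0.85,-0.0034,0,-0.0101,0],[-0.85,-0.0032,0,-0.0102,0],[-0.85,0,0,0,0]]}}

```text
time_s: 15.72
tool_pos: [0.4678, 0.101, 0.1488]
tcp_rot: [-1.21, 1.21, -1.209]
wrist_force: [-0.2, 1.7, -2.7]
gripper_width: 0.0113
```

```bash
python3 n.py
```

```text
[0.46782734 0.10095613 0.14879843] [-0.2488196   1.74410621 -2.67067198]
phi 16.784946566227788 R 0.2347751642725921
-0.0034 -0.0101
-0.0027 -0.0103
-0.0025 -0.0104
-0.0023 -0.0104
-0.002 -0.0105
-0.0018 -0.0105
-0.0015 -0.0106
-0.0013 -0.0106
-0.0011 -0.0106
-0.0008 -0.0106
-0.0006 -0.0106
-0.0003 -0.0107
0.45765025446522456 0.0858597400284655 1.1849465662277865
```

{"method": "move_arm", "body": {"motion": [[-0.85,-0.003,0,-0.0102,0],[-0.85,-0.0027,0,-0.0103,0],[-0.85,-0.0025,0,-0.0104,0],[-0.85,-0.0023,0,-0.0104,0],[-0.85,-0.002,0,-0.0105,0],[-0.85,-0.0018,0,-0.0105,0],[-0.85,0,0,0,0]]}}

```text
time_s: 16.6
tool_pos: [0.4609, 0.101, 0.1177]
tcp_rot: [-1.21, 1.21, -1.209]
wrist_force: [-0.3, 2.3, -2.4]
gripper_width: 0.0115
```

```bash
python3 n.py
```

```text
[0.46088173 0.10097147 0.11773832] [-0.34517657  2.28222453 -2.41453583]
phi 9.00910535734117 R 0.23461257835076577
-0.0023 -0.0104
-0.0013 -0.0106
-0.0011 -0.0106
-0.0008 -0.0106
-0.0006 -0.0106
-0.0003 -0.0107
-0.0001 -0.0107
0.0001 -0.0107
0.0004 -0.0107
0.0006 -0.0106
0.0009 -0.0106
0.0011 -0.0106
0.4591531106073768 0.054026868314777834 -6.590894642658832
```

{"method": "move_arm", "body": {"motion": [[-0.85,-0.0015,0,-0.0102,0],[-0.85,-0.0013,0,-0.0102,0],[-0.85,-0.0011,0,-0.01,0],[-0.85,-0.0008,0,-0.01,0],[-0.85,-0.0006,0,-0.008,0],[-0.85,0,0,-0.004,0],[-0.85,0,0,0,0]]}}

```text
time_s: 17.48
tool_pos: [0.4584, 0.1009, 0.0919]
tcp_rot: [-1.21, 1.21, -1.209]
wrist_force: [-0.1, 1.9, -3.5]
gripper_width: 0.0114
```

{"method": "move_arm", "body": {"motion": [[-0.85,-0.0003,0,-0.004,0],[-0.85,-0.0003,0,-0.004,0],[-0.85,0,0,-0.003,0],[-0.85,0,0,0,0],[-0.85,0,0,0,0]]}}

```text
time_s: 18.1
tool_pos: [0.4583, 0.1009, 0.0866]
tcp_rot: [-1.209, 1.209, -1.209]
wrist_force: [-0.7, 1.7, -3.3]
gripper_width: 0.0115
```

{"method": "move_arm", "body": {"motion": [[-0.85,0,0,-0.0015,0],[-0.85,0,0,-0.0015,0],[-0.85,0,0,0,0],[-0.85,0,0,0,0]]}}

```text
time_s: 18.6
tool_pos: [0.4583, 0.101, 0.0852]
tcp_rot: [-1.209, 1.209, -1.209]
wrist_force: [-0.2, 1.2, -2.2]
gripper_width: 0.0114
```

{"method": "move_arm", "body": {"motion": [[-0.85,0,0,-0.0015,0],[-0.85,0,0,-0.0015,0],[-0.85,0,0,0,0],[-0.85,0,0,0,0]]}}

```text
time_s: 19.1
tool_pos: [0.4584, 0.101, 0.0839]
tcp_rot: [-1.209, 1.209, -1.209]
wrist_force: [-1.7, 1.8, 1.2]
gripper_width: 0.0117
```

{"method": "move_arm", "body": {"motion": [[-0.85,0,0,-0.001,0],[-0.85,0,0,-0.0005,0],[-0.85,0,0,0,0]]}}

```text
time_s: 19.48
tool_pos: [0.4585, 0.101, 0.0832]
tcp_rot: [-1.209, 1.209, -1.209]
wrist_force: [-1.5, 1.1, 3.3]
gripper_width: 0.0112
```

```bash
python3 look.py 8 side,wrist;  python3 -c "
from h import *
crop('pics/side8.png',(230,190,390,310),'pics/side8a.png',5)"
```

```text
{'time_s': 19.475, 'tool_pos': [0.4585, 0.101, 0.0832], 'tcp_rot': [-1.2088, 1.2088, -1.2094], 'wrist_force': [-1.5482, 1.1282, 3.3117], 'gripper_width': 0.0112}
```

View pics/side8a.png

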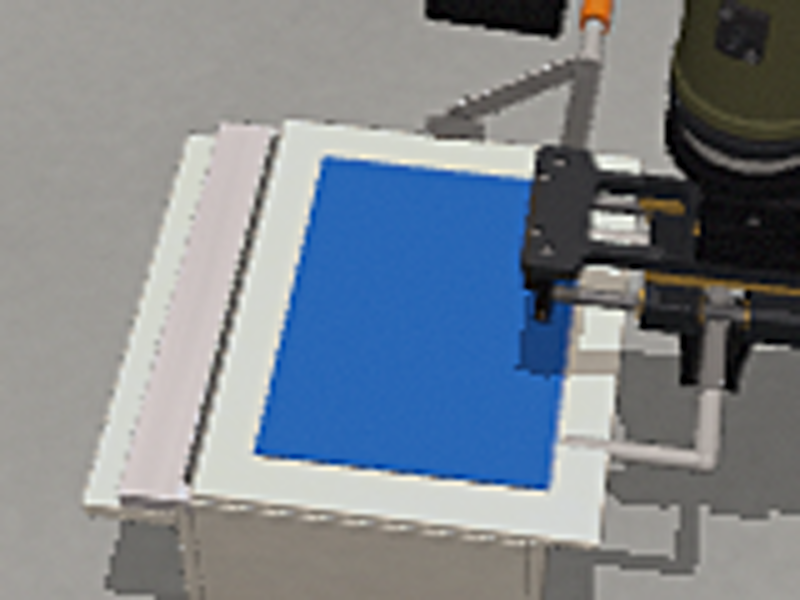

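View pics/wrist8.png

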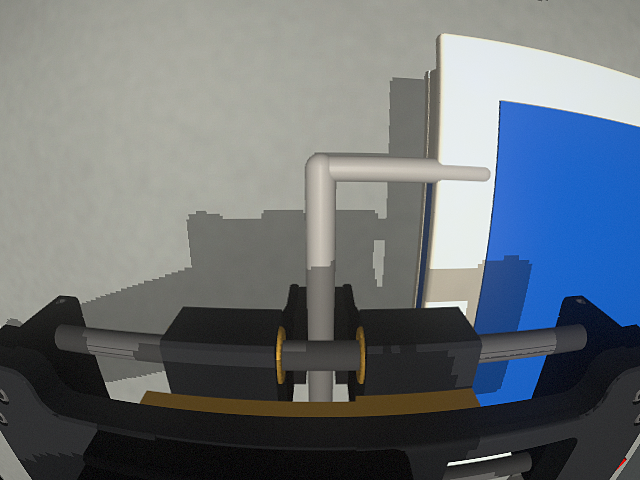

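{"method": "move_arm", "body": {"motion": [[-0.6,0,0,0,0],[-0.45,0,0,0,0],[-0.45,0,0,0,0],[-0.45,0,0,0,0]], "squeeze": 3}}

```text
time_s: 20.08
tool_pos: [0.4583, 0.1008, 0.0828]
tcp_rot: [-1.209, 1.209, -1.209]
wrist_force: [-0.2, 0.6, -1.1]
gripper_width: 0.0235
```

{"method": "move_arm", "body": {"motion": [[-0.45,0,0,0.02,0],[-0.45,0,0,0.04,0],[-0.45,0,0,0.06,0],[-0.45,0,0,0.08,0],[-0.45,0,0,0.08,0],[-0.45,0,0,0.08,0],[-0.45,0,0,0.08,0],[-0.45,0,0,0,0],[-0.45,0,0,0,0]]}}

```text
time_s: 21.2
tool_pos: [0.4581, 0.1009, 0.3029]
tcp_rot: [-1.209, 1.209, -1.209]
wrist_force: [-0.3, -0.2, 0.9]
gripper_width: 0.0241
```

```bash
python3 look.py 9 side,scene,wrist;  python3 -c "
from h import *
crop('pics/side9.png',(230,150,390,330),'pics/side9a.png')"
```

```text
{'time_s': 21.2, 'tool_pos': [0.4581, 0.1009, 0.3029], 'tcp_rot': [-1.2093, 1.2091, -1.2093], 'wrist_force': [-0.3475, -0.1512, 0.8635], 'gripper_width': 0.0241}
```

View pics/side9a.png

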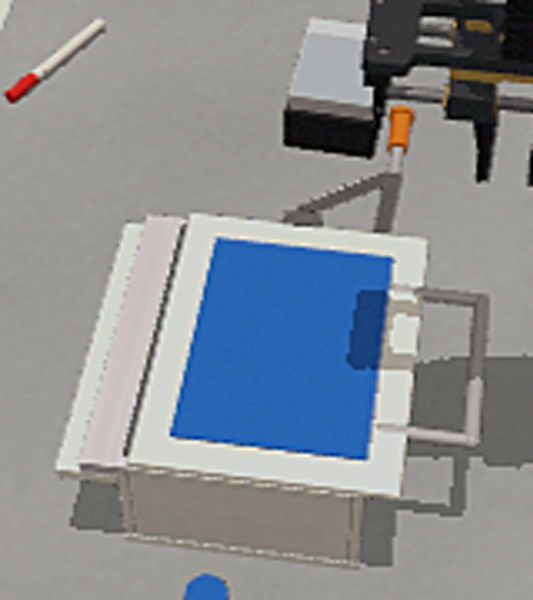

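View pics/scene9.png

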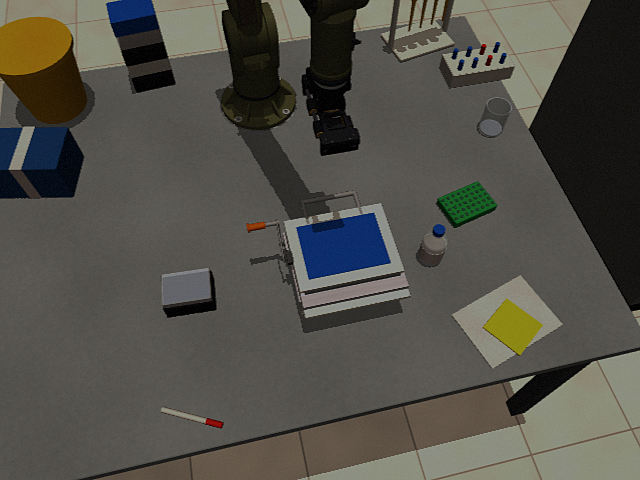

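```bash
python3 -c "
from h import *
from fit import lid,r
x,y,th,d=r.x
for a in (0,1,2,3): 
    P=np.array(lid(235,65,4,-9,np.radians(a)))/1000; print(a,proj('side',[x+P[0],y+P[1],P[2]]).round(1))
from station import job
print(job.finish_job())"
```

```text
0 [[370.9 281.2]]
1 [[371.  280.2]]
2 [[371.1 279.2]]
3 [[371.2 278.2]]
the job is handed in; nothing more can be done
None
```

The lid is shut, the gripper has let go and moved clear, and the job is handed in at about 21 s.

- **Stay:** I lifted the knob along its arc with a 12 N grip until the knee was at about 0.62 rad (dead centre is 0.12). The wrist force stayed within about 5.5 N. After I released the knob, the lid held by itself at about 66°.
- **Lid:** I took the handle and lowered it along the hinge arc with stops to check force. Readings between moves never exceeded 1.7 N along the hinge direction. At the end the vertical force changed from −3.3 N (carrying the lid) to +3.3 N, so the lid is resting on the chest.
- **Last checks:** After release, the handle's left end in the side view is at about (372, 282). The prediction for fully shut is (371, 281), so they agree to about 1 px. The bottle, tip box and rack look unmoved in the scene picture; I did not measure them.
- **Limits of the checks:** I sampled forces only between moves, so peaks during motion were not recorded. The rail offset of about −9 mm is from the pictures and from feel, with no direct reading. No check failed or disagreed.

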